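# Put the mix-up at the slide bench right

## Task

At the front of the bench the green-lidded seed jar, the amber dropper bottle and the pressure plate of the little slide press have each been left on another's place. Change them round: the jar upright in the middle of the round mat, the bottle upright in the middle of the square mat, and the plate fully down on the two pins of the press base; the empty oblong mat is free for parking something on the way. Never tip the jar or the bottle over, and leave the two vials that stand among them standing where they are.

Things in the scene. Friction and masses are not known exactly. Their poses are not given: they have to be found in the camera images.
- jar: Seed jar with green screw lid, one of the three things to move: round, 54 mm diameter, 70 mm high (straight body up to 55 mm, lid 50 mm wide above), 0.11 kg. Origin: centre of its underside; z up along the jar. It starts upright on the press base, between the pins. (A similar jar in the row at the back of the bench is not meant.)
- dropper: Amber dropper bottle with black dropper cap, to be moved: round body 33 mm diameter and straight up to 58 mm, then a shoulder and a narrow cap, 98 mm high in all, 0.07 kg. Origin: centre of its underside; z up. It starts upright on the round mat. (The dropper bottles in the row at the back are not meant.)
- press_plate: Pressure plate of the slide press, to be moved: bright aluminium plate 44 (x) x 116 (y) x 8 mm with a black upright grip bar on top, 14 mm thick (x), 58 mm long (y), its top 32 mm above the plate's underside; grip it across x. Two through holes of 11 mm diameter on its y axis, 46 mm either side of the centre. Either way round fits. 0.2 kg. Origin: centre of its underside; z up. It starts lying on the square mat.
- round_mat: Round dark rubber mat with a grey top, 90 mm diameter, 4 mm thick, fixed to the bench: the jar's place. Origin: centre of its underside (its top is at z = 4 mm).
- square_mat: Square dark rubber mat with a grey top, 70 x 70 x 4 mm, fixed: the dropper bottle's place. Origin: centre of its underside.
- press_base: Base of the slide press: steel block 56 (x) x 120 (y) x 8 mm, fixed, with two upright 6 mm brass dowel pins on its y axis, 46 mm either side of the centre, straight for 11 mm and then tapering to a blunt tip 15 mm above the block (23 mm above the bench). The pressure plate's place: seated, the plate lies flat on the block, its origin 8 mm above the base's. Origin: centre of its underside; z up.
- spare_mat: Oblong dark rubber mat with a grey top, 85 (x) x 125 (y) x 4 mm, fixed, empty at the start: free for parking any of the things on the way. Origin: centre of its underside. (Left of all the places, clear of them, stands a fixed white microscope: x 0.50 to 0.84 m, y 0.24 to 0.45 m, 0.46 m high; keep the arm clear of it.)
- vial_near: Bystander: small loose sample vial with grey screw cap, 24 mm diameter, 62 mm high, standing upright near the middle of the work. Origin: centre of its underside.
- vial_right: Bystander: small loose sample vial with grey screw cap, 24 mm diameter, 66 mm high, standing upright farther back and to the right of the other. Origin: centre of its underside.
There are look-alikes about, which are no part of the job. What is shaped like the press_base but turquoise is not meant.

How it is judged:
By the outcome, as a careful person would: the job done as asked, in the order asked, and still so for the second after the job is handed in, with the robot touching nothing.
It also fails if it takes over 134 s, if anything falls off the work surface, if the arm or the gripper's body presses on something with over 40 N, if the wrist force passes 120 N, or if a joint passes its speed limit or range.

## Robot

A 6-joint arm with a two-finger parallel gripper is mounted at the origin on a cart in front of the work surface, level with it; the furniture and walls round the work are solid. World frame = base frame: x ahead of the robot, y to its left, z up, the work surface at z = 0. Lengths are in m, angles in rad, forces in N, time in s.
With the tool pointing down it reaches from about 0.325 to 0.775 m from the base axis. Payload 9.3 kg.
Tool frame: the origin (TCP) lies midway between the tips of the shut fingers; the grasp point (between the pads) lies 19 mm behind it; z points along the fingers, y is the line along which they close (so a half turn about z gives the same grasp; the last joint's range is limited). The gripper opens to 85 mm and grips with 20 to 120 N. Pads are 22 mm wide; open, the fingers measure 114 mm over their backs; the gripper's body (76 mm by 85 mm) begins 54 mm behind the grasp point. The pads swing forward as they close: fully open they stand 13 mm farther back than shut.
Start: joints at [-1.441, 0.259, 0.021, 1.334, 0, 1.418], TCP at [0.153, -0.528, 0.21] pointing down, gripper open.
Joint ranges: [-3.04, 3.04], [-0.91, 1.82], [-1.04, 1.36], [-1.92, 1.95], [-1.52, 1.45], [-3.14, 3.14]. Speed limits (rad/s): [2.22, 2.22, 2.79, 3.14, 3.14, 3.14].

## Interface

Orientations are given as [roll, pitch, yaw] about the fixed x, y, z axes, in that order (R = Rz(yaw) Ry(pitch) Rx(roll)).
In Python, from cell import manip, eyes, order, finder gives the robot as it stands.
- The arm moves only by the shell command python3 -m jog 'ROWS' [FORCE]. ROWS is JSON, a list of rows, each a list of 3 entries, a list of its own where there are three numbers: the opening, from 0 (shut) to 1 (fully open), then the shift along the world's x, y, z in units of 40 mm (1.0 is 40 mm), then the turn about the world's z in units of 8 degrees (1.0 is 8 degrees). A call has 1 to 8 rows; each row is the pose to reach, as a shift and turn from the pose commanded when the call began; what a row does not reach only later rows make up. A row lasts 1/10 s, in which the tool goes at most 50 mm and 8.59 degrees, less where a joint would pass 70% of its speed; a pose out of reach is approached as far as the arm can. A call with a gripper value outside its range is refused whole. The fingers move at their own pace and stop on an object; FORCE is the grip in N (left out, the last holds). Time passes only in rows, so rows that repeat a pose let the fingers close. It gives the time, the measured TCP pose, the force, the opening and the grip force at its end, in the units of the state.
- manip.read_state(): the state, without advancing time (a new reading comes with each control period).
- eyes.read_camera(name): name is "scene" or "top" or "wrist"; returns (picture, depth): 400x640x3 uint8, red, green, blue; 400x640 float32, m along the optical axis (not along the pixel's ray), 0 where there is no reading.
- eyes.get_calibration(name): a dict with "intrinsics" (3x3 intrinsics, pixels), "xyz" and "rotation" of the camera in the world. Camera axes: x right, y up, looking along -z (the intrinsics and any distortion apply to the point x, -y, -z); pixel columns grow to the right and rows downward; lengths in m; the calibration is good to about 2 mm. A picture is of the moment at which its call begins: read the wrist's pose just before it. get_calibration takes no time and is no camera call; for the wrist camera it gives the pose at the moment of the call.
- order.finish_job(): hands the job in; it is judged then, once.
Trained networks look in the newest picture that a camera, given by its name, has taken for a name from the list of things; names that differ only in an ending like _2 or _b are one class to them, and where a whole thing is asked for, a point or a joint stands for the part that bears it (a point fixed in the world has none). Each returns a list of dicts, best first, with "score" (0 to 1); they miss things now and then, are a little off and sometimes report something else, mostly with a low value. They report only what shows in the picture. A call takes as long as a camera call. They do not tell look-alikes from the thing itself.
- finder.boxes_of(camera, query): "centre" ([column, row] in pixels, amid what is visible of it).
The state is a dict: "t": time; "joint_pos": joint angles; "dq": joint speeds; "joint_torque": joint torques, N m; "tcp_pos": TCP position; "ee_rot": TCP orientation; "ft_force": force on the tool from outside, world axes, zero at the start; "wrist_torque": the same for the moment, N m; "gripper_width": opening from 0.0 (shut) to 1.0 (fully open); "finger_force": force on a finger pad.
Only numpy, scipy, OpenCV 4.12 (cv2) and the standard library are available. Lean on these libraries where they do the work, as an engineer would, in place of code of your own. Each camera call takes 0.05 s, during which the arm holds its last target. There are 200 camera calls.

## Working session

There is one attempt and no reset: what is moved stays moved. The work goes in short steps, Python scripts to look and compute and a shell command to move; the robot and the scene stay as the last step left them, time stands still between calls to the robot, and variables do not carry over. Pictures are saved under pics/ and viewed, at most 14 in all, crops included, and the job is handed in when it is done.

```bash
ls; mkdir -p pics; cat > h.py <<'E'
import numpy as np, cv2
from cell import manip, eyes, order, finder
def cam(n):
    c=eyes.get_calibration(n); p,d=eyes.read_camera(n); return p,d,c
def px(c,d,u,v,z=None):
    """world points of pixels u,v (depth d) """
    K=np.array(c["intrinsics"]);R=np.array(c["rotation"]);t=np.array(c["xyz"])
    u=np.asarray(u,float);v=np.asarray(v,float)
    r=np.stack([(u-K[0,2])/K[0,0],-(v-K[1,2])/K[1,1],-np.ones_like(u)],-1)
    w=r@R.T
    if z is not None: return t+w*((z-t[2])/w[...,2])[...,None]
    return t+w*np.asarray(d)[...,None]
def cloud(c,d):
    v,u=np.mgrid[:d.shape[0],:d.shape[1]]
    P=px(c,d,u,v); P[d<=0]=np.nan; return P
def save(n,p): cv2.imwrite(f"pics/{n}.png",p[...,::-1])
E
python3 - <<'E'
from h import *
for n in ("scene","top"):
    p,d,c=cam(n); save(n,p); print(n,{k:np.round(np.array(v),3).tolist() for k,v in c.items()})
    for q in ["jar","dropper","press_plate","round_mat","square_mat","press_base","spare_mat","vial_near","vial_right"]:
        for r in finder.boxes_of(n,q)[:5]:
            u,v=r["centre"]; i,j=int(min(max(v,0),399)),int(min(max(u,0),639)); print(q,round(r["score"],2),np.round([u,v]),np.round(px(c,d[i,j],u,v),3))
s=manip.read_state();print(s)
E
```

```text
pics
scene {'intrinsics': [[387.49, 0.0, 324.779], [0.0, 387.49, 197.596], [0.0, 0.0, 1.0]], 'xyz': [0.119, 0.466, 0.474], 'rotation': [1.041, -0.024, -2.526]}
jar 0.96 [269. 206.] [1.986 2.333 2.341]
jar 0.75 [327. 188.] [2.368 2.715 2.723]
dropper 0.84 [351. 162.] [2.73  3.077 3.085]
dropper 0.32 [258. 228.] [2.017 2.364 2.372]
press_plate 0.6 [363. 218.] [2.287 2.634 2.642]
round_mat 0.64 [353. 179.] [2.777 3.124 3.132]
press_base 0.89 [257. 228.] [2.02  2.367 2.375]
press_base 0.64 [188. 266.] [1.628 1.975 1.983]
spare_mat 0.84 [275. 291.] [1.695 2.042 2.05 ]
vial_near 0.82 [315. 234.] [1.977 2.324 2.332]
vial_right 0.77 [325. 188.] [2.362 2.709 2.717]
top {'intrinsics': [[422.111, 0.0, 314.59], [0.0, 422.111, 202.431], [0.0, 0.0, 1.0]], 'xyz': [0.471, -0.109, 0.901], 'rotation': [0.082, 0.003, -1.566]}
jar 0.86 [280. 171.] [1.765 1.185 2.196]
dropper 0.81 [428. 181.] [1.813 1.233 2.244]
press_plate 0.89 [351. 252.] [1.822 1.242 2.253]
round_mat 0.69 [424. 188.] [1.89  1.31  2.321]
square_mat 0.73 [347. 236.] [1.875 1.295 2.306]
press_base 0.89 [270. 171.] [1.764 1.184 2.195]
pre
[... 170 characters left out ...]
792 1.212 2.223]
{'t': 1.0, 'joint_pos': array([-1.44056365e+00,  2.58567400e-01,  2.14789207e-02,  1.33371979e+00,
        5.44307006e-07,  1.41820703e+00]), 'dq': array([ 0.00018366, -0.00061823, -0.00032642, -0.00017559,  0.00054899,
        0.00112051]), 'joint_torque': array([-6.05554578e-05, -5.55398190e+01,  3.44731164e+01,  1.83831486e-03,
       -1.24857656e-04, -3.05451408e-06]), 'tcp_pos': array([ 0.1534848 , -0.52812501,  0.20958814]), 'ee_rot': array([-3.14158093e+00, -2.35359312e-06,  2.82821968e-01]), 'ft_force': array([0.02902778, 0.82041291, 0.78540056]), 'wrist_torque': array([-0.01637631, -0.02006889, -0.00444287]), 'finger_force': 0.0, 'gripper_width': 1.0042850724777397}
```

```bash
sed -i 's/R=np.array(c\["rotation"\])/R=Rotation.from_euler("xyz",c["rotation"]).as_matrix()/; s/^import numpy.*/&\nfrom scipy.spatial.transform import Rotation/' h.py
python3 - <<'E'
from h import *
for n in ("scene","top"):
    p,d,c=cam(n); np.savez(f"{n}.npz",p=p,d=d)
    for q in ["jar","dropper","press_plate","round_mat","square_mat","press_base","spare_mat","vial_near","vial_right"]:
        for r in finder.boxes_of(n,q)[:5]:
            u,v=r["centre"]; i,j=int(min(max(v,0),399)),int(min(max(u,0),639)); print(n,q,round(r["score"],2),np.round([u,v]),np.round(px(c,d[i,j],u,v),3))
    if n=="top":
        save("topcrop",cv2.resize(p[110:310,150:480],None,fx=2.4,fy=2.4))
E
```

```text
scene jar 0.61 [270. 206.] [ 0.587 -0.022  0.06 ]
scene dropper 0.89 [349. 162.] [ 0.589 -0.327  0.046]
scene dropper 0.47 [361. 220.] [ 0.441 -0.144  0.021]
scene press_plate 0.94 [362. 219.] [ 0.442 -0.15   0.018]
scene round_mat 0.88 [354. 179.] [ 0.568 -0.322  0.003]
scene press_base 0.9 [186. 267.] [0.625 0.163 0.007]
scene press_base 0.82 [258. 228.] [ 0.609 -0.006  0.007]
scene spare_mat 0.65 [277. 290.] [0.457 0.107 0.004]
scene spare_mat 0.42 [350. 162.] [ 0.584 -0.326  0.047]
scene vial_near 0.91 [316. 231.] [ 0.475 -0.027  0.043]
scene vial_right 0.55 [328. 188.] [ 0.554 -0.183  0.042]
top jar 0.67 [282. 170.] [ 0.603 -0.042  0.078]
top dropper 0.8 [431. 182.] [ 0.582 -0.339  0.06 ]
top press_plate 0.83 [351. 252.] [ 0.44  -0.181  0.036]
top round_mat 0.8 [422. 190.] [ 0.573 -0.337  0.004]
top square_mat 0.8 [349. 239.] [ 0.467 -0.179  0.003]
top press_base 0.77 [196. 163.] [0.627 0.147 0.008]
top press_base 0.62 [267. 174.] [ 0.604 -0.004  0.006]
top spare_mat 0.85 [215. 243.] [0.457 0.104 0.004]
top vial_right 0.67 [354. 191.] [ 0.562 -0.186  0.066]
top vial_right 0.41 [279. 171.] [ 0.6   -0.037  0.076]
```

View pics/top.png

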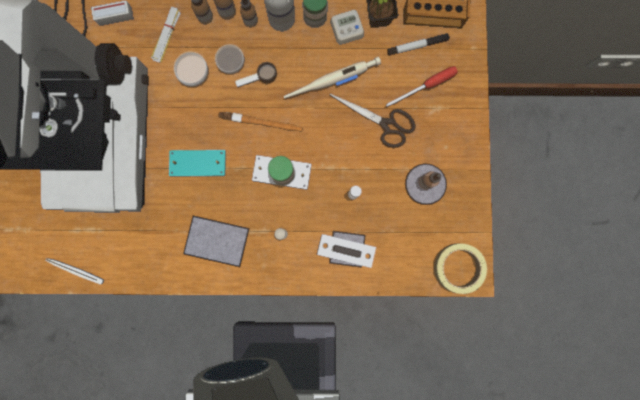

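View pics/scene.png

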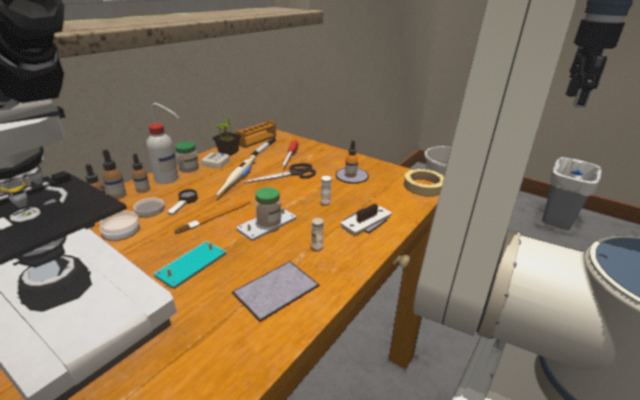

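View pics/topcrop.png

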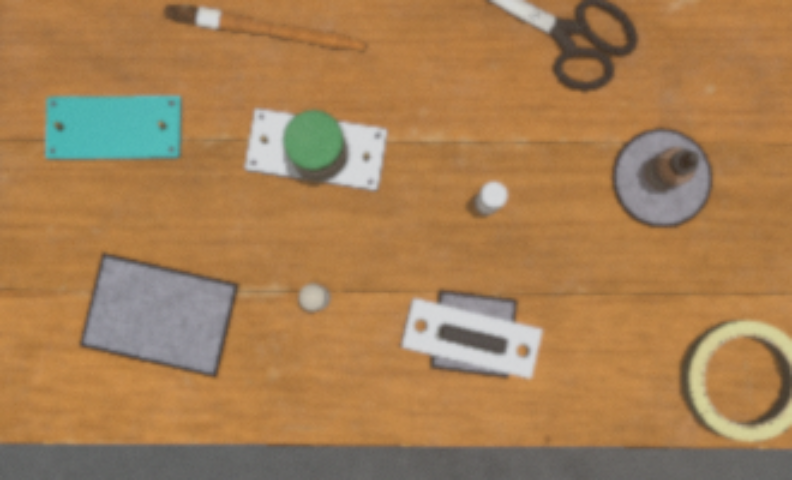

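Candidates: the jar is at (280,170) on the white base, and its look-alike in the back row is at (315,10). The dropper is at (430,180) on the round mat, with others in the back row at (200–250,10). The base is the white one at (282,172), and the turquoise one at (197,163) is the decoy. The plate is at (347,250), the spare mat at (216,241) and the vials at (280,234) and (354,192). The close crop confirms these choices, so next I'll measure them from the depth.

```bash
python3 - <<'E'
from h import *
c=eyes.get_calibration("top"); f=np.load("top.npz");p,d=f["p"],f["d"]; P=cloud(c,d)
def blob(name,x,y,r,z0,z1):
    m=(np.hypot(P[...,0]-x,P[...,1]-y)<r)&(P[...,2]>z0)&(P[...,2]<z1)
    Q=P[m]; print(name,m.sum(),"mean",Q.mean(0).round(4),"mid",((Q.max(0)+Q.min(0))/2).round(4),"span",np.ptp(Q,0).round(4),"zmed",np.median(Q[:,2]).round(4)); return Q
blob("jar lid",.603,-.04,.05,.07,.09)
blob("dropper cap",.582,-.339,.03,.085,.12)
blob("dropper body",.58,-.337,.03,.02,.12)
blob("vn",.475,-.036,.03,.05,.08); blob("vr",.562,-.186,.03,.05,.08)
blob("grip",.44,-.181,.06,.022,.05)
g=cv2.cvtColor(p,cv2.COLOR_RGB2HSV); 
def rect(name,x,y,r,zp,lo,hi):
    m=(np.hypot(P[...,0]-x,P[...,1]-y)<r)&cv2.inRange(g,lo,hi).astype(bool)
    v,u=np.nonzero(m); W=px(c,None,u,v,z=np.full(len(u),zp))
    R=cv2.minAreaRect((W[:,:2]*1000).astype(np.float32)); print(name,len(u),R,"z",np.nanmedian(P[m][:,2]))
rect("plate",.445,-.175,.09,.008,(0,0,190),(180,50,255))
rect("base",.6,-.04,.09,.008,(0,0,170),(180,50,255))
for n,x,y,r in (("round",.573,-.337,.06),("spare",.457,.105,.1),("square",.45,-.18,.08)):
    rect(n,x,y,r,.004,(100,0,50),(180,80,185))
print(eyes.get_calibration("wrist"))
E
```

```text
jar lid 503 mean [ 0.6057 -0.0382  0.0777] mid [ 0.606  -0.0381  0.0767] span [0.0487 0.0478 0.013 ] zmed 0.0778
dropper cap 36 mean [ 0.5891 -0.3421  0.0964] mid [ 0.5891 -0.3426  0.0941] span [0.0098 0.0079 0.0172] zmed 0.0978
dropper body 281 mean [ 0.5867 -0.338   0.0612] mid [ 0.5895 -0.3429  0.0616] span [0.0324 0.0325 0.0823] zmed 0.0577
vn 104 mean [ 0.477  -0.0384  0.0597] mid [ 0.4772 -0.0383  0.0574] span [0.0221 0.0199 0.0142] zmed 0.0606
vr 111 mean [ 0.5617 -0.187   0.0636] mid [ 0.562  -0.1869  0.0604] span [0.0213 0.0219 0.0178] zmed 0.0648
grip 194 mean [ 0.4428 -0.1729  0.0348] mid [ 0.4424 -0.1735  0.0311] span [0.0242 0.0573 0.0158] zmed 0.0349
plate 838 ((442.71343994140625, -173.94969177246094), (115.3863754272461, 43.684104919433594), 76.6845474243164) z 0.011477604881041215
base 775 ((609.3862915039062, -34.788421630859375), (119.25396728515625, 55.267967224121094), 81.13804626464844) z 0.007425952109266665
round 834 ((584.9671630859375, -344.6590881347656), (81.85701751708984, 81.43560028076172), 0.27382004261016846) z 0.0037992245943038183
spare 2113 ((461.4207458496094, 102.28723907470703), (119.60370635986328, 79.94469451904297), 77.22914123535156) z 0.003682362225474467
square 278 ((446.4696960449219, -175.87655639648438), (62.649112701416016, 63.15477752685547), 83.4899673461914) z 0.003728905633601176
{'intrinsics': array([[295.4368213 ,   0.        , 320.8171514 ],
       [  0.        , 295.4368213 , 200.09394786],
       [  0.        ,   0.        ,   1.        ]]), 'xyz': array([ 0.23058011, -0.50590188,  0.37408208]), 'rotation': array([-3.15952292e-01,  6.69666326e-05, -1.28816672e+00])}
```

```bash
python3 -m jog '[[1,[0.5,1,0.5],1],[1,[1.5,2.2,1],2],[1,[2.5,3.4,1],3],[1,[3.5,4.6,1],4],[1,[4.5,5.8,1],5],[1,[5.5,7,1],6],[1,[6.5,8.2,1],7],[1,[7.5,9.4,1],8]]' 40
```

```text
t: 2.8
tcp_pos: [0.3969, -0.2195, 0.2498]
ee_rot: [3.141, 0.001, 1.405]
ft_force: [0.8, -0.3, -0.3]
gripper_width: 0.997
finger_force: 0.0
```

```bash
python3 -m jog '[[1,[0,0,0],0],[1,[0,0,0],0]]'
```

```text
t: 3.0
tcp_pos: [0.3966, -0.22, 0.2495]
ee_rot: [3.142, 0.0, 1.403]
ft_force: [-0.4, -0.0, -0.1]
gripper_width: 0.998
finger_force: 0.0
```

```bash
python3 -m jog '[[1,[0.9,0.75,0],0],[1,[1.8,1.5,0],0],[1,[2.7,2.3,0],0],[1,[3.6,3.1,-0.2],0],[1,[4.5,3.9,-0.5],0.1],[1,[5.23,4.55,-1],0.1],[1,[5.23,4.55,-1],0.1],[1,[5.23,4.55,-2],0.1]]'
python3 -m jog '[[1,[0,0,-1.0],0],[1,[0,0,-2],0],[1,[0,0,-3],0],[1,[0,0,-3.59],0],[1,[0,0,-3.59],0],[1,[0,0,-3.59],0]]'
```

```text
t: 3.8
tcp_pos: [0.6076, -0.0407, 0.1723]
ee_rot: [3.135, 0.001, 1.412]
ft_force: [1.0, -0.3, 0.3]
gripper_width: 1.002
finger_force: 0.0
t: 4.4
tcp_pos: [0.6052, -0.0408, 0.0267]
ee_rot: [3.142, 0.0, 1.411]
ft_force: [-0.3, 0.2, 0.4]
gripper_width: 1.0
finger_force: 0.0
```

```bash
python3 - <<'E'
from h import *
p,d,c=cam("wrist"); save("w1",p); p,d,c=cam("scene"); save("s1",cv2.resize(p[130:300,200:420],None,fx=3,fy=3))
E
```

```text
(no output)
```

View pics/w1.png

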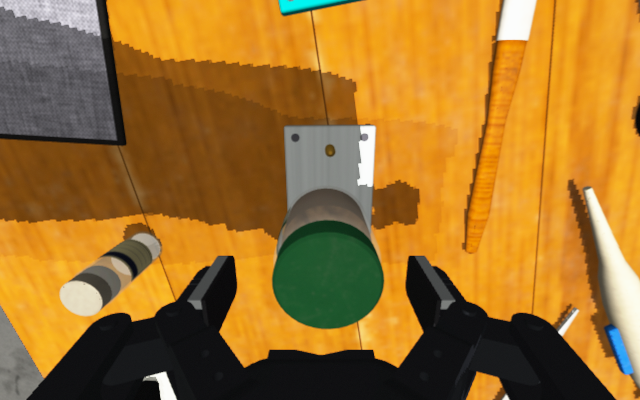

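The jar is centred between the fingers at about (328,275), and a pin shows at (330,150) ahead of it. I'll close the gripper.

```bash
python3 -m jog '[[1,[0,0.06,0],0],[0.5,[0,0.06,0],0],[0.5,[0,0.06,0],0],[0.5,[0,0.06,0],0],[0.4,[0,0.06,0],0],[0.4,[0,0.06,0],0],[0.4,[0,0.06,0],0],[0.4,[0,0.06,0],0]]' 35
```

```text
t: 5.3
tcp_pos: [0.6059, -0.0368, 0.027]
ee_rot: [3.14, 0.0, 1.414]
ft_force: [-0.7, -0.7, 5.7]
gripper_width: 0.604
finger_force: 35.5
```

```bash
python3 -m jog '[[0.4,[0,0,0.2],0],[0.4,[0,0,0.9],0],[0.4,[0,0,1.8],0],[0.4,[0,0,2.6],0],[0.4,[-0.3,0.3,3],0],[0.4,[-1,0.9,3],0],[0.4,[-1.8,1.7,3],0],[0.4,[-2.5,2.4,3],0]]'
python3 -m jog '[[0.4,[-0.7,0.7,0],0],[0.4,[-1.11,1.08,0],0],[0.4,[-1.11,1.06,-0.6],0],[0.4,[-1.11,1.06,-1.5],0],[0.4,[-1.11,1.06,-2.4],0],[0.4,[-1.11,1.06,-2.8],0],[0.4,[-1.11,1.06,-2.9],0],[0.4,[-1.11,1.06,-3.0],0]]'
```

```text
t: 6.1
tcp_pos: [0.5024, 0.0607, 0.1454]
ee_rot: [-3.14, -0.0, 1.414]
ft_force: [0.6, 0.6, -2.1]
gripper_width: 0.601
finger_force: 37.1
t: 6.9
tcp_pos: [0.4602, 0.1019, 0.0259]
ee_rot: [-3.141, 0.0, 1.414]
ft_force: [-0.3, -0.8, -1.5]
gripper_width: 0.599
finger_force: 37.2
```

```bash
python3 -m jog '[[0.4,[0,0,-0.04],0],[0.4,[0,0,-0.06],0],[0.4,[0,0,-0.06],0]]'
python3 -m jog '[[0.7,[0,0,0],0],[1,[0,0,0],0],[1,[0,0,0],0],[1,[0,0,0],0],[1,[0,0,0.8],0],[1,[0,0,1.8],0],[1,[0,0,3],0],[1,[0,0,4.2],0]]'
```

```text
t: 7.2
tcp_pos: [0.4611, 0.1016, 0.0241]
ee_rot: [3.141, -0.0, 1.414]
ft_force: [-0.2, -1.2, -0.3]
gripper_width: 0.602
finger_force: 37.2
t: 8.0
tcp_pos: [0.4602, 0.1016, 0.1933]
ee_rot: [-3.141, 0.0, 1.414]
ft_force: [1.4, -0.1, 0.9]
gripper_width: 0.999
finger_force: 0.0
```

```bash
python3 - <<'E'
from h import *
p,d,c=cam("top"); P=cloud(c,d); g=cv2.cvtColor(p,cv2.COLOR_RGB2HSV)
def rect(name,x,y,r,zp,lo,hi):
    m=((np.hypot(P[...,0]-x,P[...,1]-y)<r)&cv2.inRange(g,lo,hi).astype(bool)).astype(np.uint8)
    m=cv2.morphologyEx(m,cv2.MORPH_OPEN,np.ones((3,3)))
    v,u=np.nonzero(m); W=px(c,None,u,v,z=np.full(len(u),zp))
    R=cv2.minAreaRect((W[:,:2]*1000).astype(np.float32)); print(name,len(u),np.round(R[0],1),np.round(R[1],1),round(R[2],1),"mean",W.mean(0).round(4))
    return m
m1=rect("plate",.443,-.174,.075,.012,(0,0,190),(180,50,255))
m2=rect("base",.609,-.035,.075,.008,(0,0,165),(180,60,255))
rect("square",.446,-.176,.055,.004,(100,0,50),(180,80,185))
m=(np.hypot(P[...,0]-.46,P[...,1]-.1)<.05)&(P[...,2]>.06)&(P[...,2]<.09);print("jar",P[m].mean(0))
save("t2",cv2.resize(p[130:290,220:420],None,fx=4,fy=3.75))
E
```

```text
plate 880 [ 442.9 -173.3] [115.7  45.1] 76.6 mean [ 0.443  -0.1731  0.012 ]
base 1433 [609.4 -35.1] [120.6  56.2] 81.2 mean [ 0.609  -0.0352  0.008 ]
square 224 [ 446.5 -175.9] [62.6 63. ] 83.5 mean [ 0.4613 -0.1763  0.004 ]
jar [0.45906941 0.09940121 0.07326235]
```

View pics/t2.png

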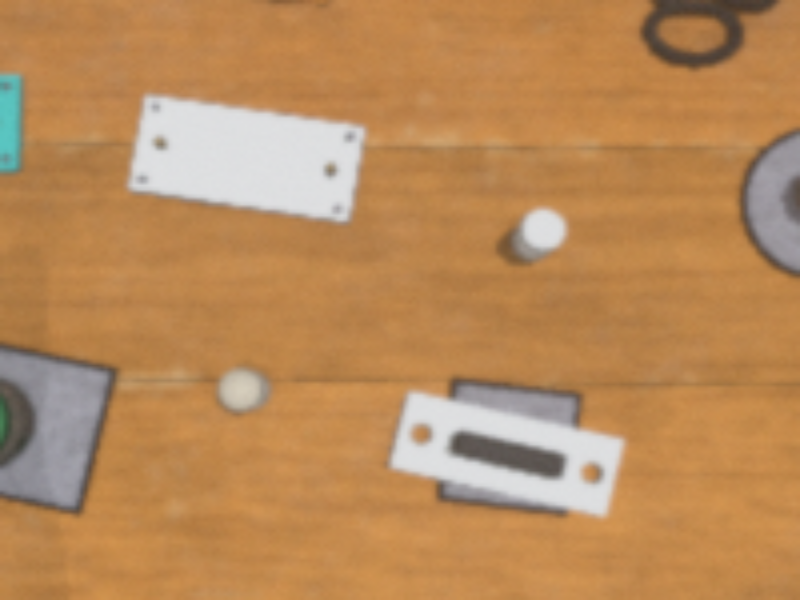

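```bash
python3 -m jog '[[1,[0,-0.9,0],0],[1,[0,-1.9,0],0],[1,[-0.1,-2.9,0],-0.1],[1,[-0.2,-3.9,0],-0.2],[1,[-0.3,-4.9,0],-0.4],[1,[-0.4,-5.9,-0.2],-0.55],[1,[-0.43,-6.87,-0.6],-0.55],[1,[-0.43,-6.87,-1.2],-0.55]]'
python3 -m jog '[[0.7,[0,0,-0.6],0],[0.7,[0,0,-1.2],0],[0.7,[0,0,-1.2],0]]'
python3 - <<'E'
from h import *
s=manip.read_state();print(s["tcp_pos"],s["ee_rot"])
p,d,c=cam("wrist"); save("w2",p)
R=Rotation.from_euler("xyz",s["ee_rot"]).as_matrix()
print("cam in tool",R.T@(np.array(c["xyz"])-s["tcp_pos"]))
E
```

```text
t: 8.85
tcp_pos: [0.4441, -0.1776, 0.1436]
ee_rot: [3.139, 0.002, 1.333]
ft_force: [0.4, 0.5, 0.2]
gripper_width: 1.002
finger_force: 0.0
t: 9.15
tcp_pos: [0.4419, -0.1724, 0.093]
ee_rot: [-3.137, -0.002, 1.337]
ft_force: [-0.7, -0.2, 0.6]
gripper_width: 0.705
finger_force: 0.0
[ 0.44187469 -0.17241136  0.09300293] [-3.13681052e+00 -1.55027537e-03  1.33653608e+00]
cam in tool [ 0.07977815  0.00067355 -0.16451852]
```

View pics/w2.png

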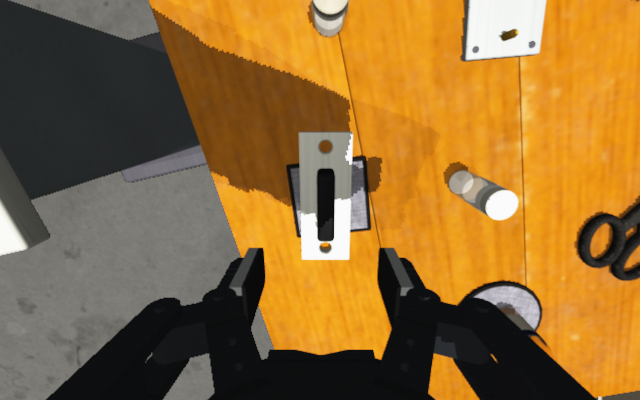

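The plate is centred at about (325,197) with its holes at (326,147) and (325,246). It is aligned with the gripper and slightly right of centre. I'll check the bias between the wrist and top cameras, then grip.

```bash
python3 - <<'E'
from h import *
c=eyes.get_calibration("wrist")
W=px(c,None,[326,325.5],[147,246.5],z=np.array([.012,.012]));print(W,W.mean(0))
v=W[0]-W[1];print(np.degrees(np.arctan2(v[1],v[0])),np.hypot(*v[:2]))
E
python3 -m jog '[[0.7,[0.03,0,-0.6],0],[0.7,[0.06,0,-1.2],0],[0.6,[0.06,0,-1.75],0],[0.6,[0.06,0,-1.95],0],[0.6,[0.06,0,-1.95],0]]' 40
```

```text
[[ 0.45782663 -0.12955308  0.012     ]
 [ 0.43657822 -0.21877963  0.012     ]] [ 0.44720242 -0.17416636  0.012     ]
76.60507880020275 0.09172170956829391
t: 9.7
tcp_pos: [0.4461, -0.1732, 0.0178]
ee_rot: [-3.141, -0.0, 1.337]
ft_force: [-0.4, -0.7, 1.3]
gripper_width: 0.599
finger_force: 0.0
```

```bash
python3 -m jog '[[0.4,[0,0,-0.06],0],[0.3,[0,0,-0.06],0],[0.2,[0,0,-0.06],0],[0.1,[0,0,-0.06],0],[0.05,[0,0,-0.06],0],[0,[0,0,-0.06],0],[0,[0,0,-0.06],0],[0,[0,0,-0.06],0]]' 60
```

```text
t: 10.5
tcp_pos: [0.4459, -0.1732, 0.0151]
ee_rot: [3.142, -0.0, 1.337]
ft_force: [-0.7, 0.5, -0.7]
gripper_width: 0.006
finger_force: 0.0
```

```bash
python3 - <<'E'
from h import *
s=manip.read_state();print(s["tcp_pos"],s["ee_rot"])
p,d,c=cam("wrist"); save("w3",p)
E
```

```text
[ 0.4459486  -0.17320089  0.01509881] [ 3.14158866e+00 -2.00363002e-06  1.33696800e+00]
```

View pics/w3.png

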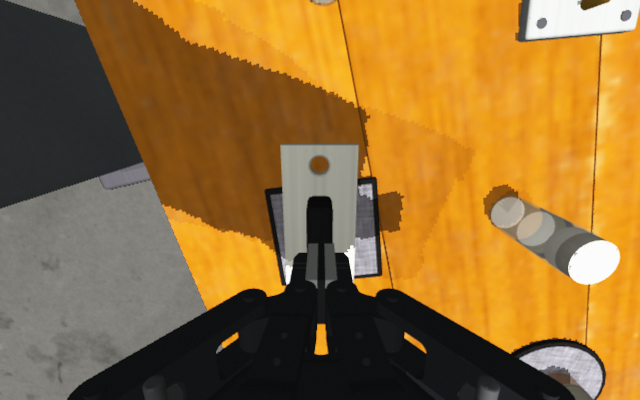

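```bash
python3 - <<'E'
from h import *
p,d,c=cam("wrist");P=cloud(c,d)
for v in range(150,300,10): print(v,[tuple(np.round(P[v,u]*1000).tolist()) for u in (300,312,322,332)])
p,d,c=cam("scene"); save("s3",cv2.resize(p[170:260,300:440],None,fx=5,fy=5))
E
```

```text
150 [(448.0, -117.0, 10.0), (454.0, -119.0, 12.0), (460.0, -120.0, 12.0), (465.0, -122.0, 11.0)]
160 [(446.0, -122.0, 13.0), (452.0, -126.0, 1.0), (458.0, -128.0, 1.0), (464.0, -127.0, 12.0)]
170 [(445.0, -128.0, 13.0), (451.0, -131.0, 6.0), (457.0, -134.0, 1.0), (463.0, -132.0, 14.0)]
180 [(443.0, -134.0, 13.0), (450.0, -136.0, 12.0), (456.0, -137.0, 13.0), (461.0, -139.0, 11.0)]
190 [(442.0, -140.0, 12.0), (449.0, -142.0, 12.0), (454.0, -143.0, 13.0), (460.0, -144.0, 13.0)]
200 [(440.0, -146.0, 12.0), (448.0, -144.0, 23.0), (454.0, -145.0, 24.0), (459.0, -151.0, 12.0)]
210 [(439.0, -152.0, 12.0), (448.0, -146.0, 35.0), (453.0, -147.0, 35.0), (457.0, -156.0, 13.0)]
220 [(437.0, -158.0, 12.0), (447.0, -150.0, 37.0), (452.0, -152.0, 36.0), (456.0, -163.0, 12.0)]
230 [(435.0, -165.0, 12.0), (446.0, -156.0, 36.0), (451.0, -157.0, 36.0), (455.0, -169.0, 12.0)]
240 [(434.0, -172.0, 12.0), (444.0, -162.0, 37.0), (450.0, -163.0, 36.0), (453.0, -177.0, 11.0)]
250 [(432.0, -178.0, 12.0), (445.0, -161.0, 49.0), (450.0, -163.0, 48.0), (454.0, -164.0, 49.0)]
260 [(438.0, -164.0, 51.0), (445.0, -162.0, 57.0), (450.0, -163.0, 58.0), (454.0, -163.0, 59.0)]
270 [(439.0, -164.0, 60.0), (445.0, -162.0, 66.0), (450.0, -163.0, 67.0), (454.0, -164.0, 67.0)]
280 [(441.0, -159.0, 77.0), (446.0, -162.0, 75.0), (450.0, -163.0, 74.0), (454.0, -163.0, 75.0)]
290 [(442.0, -159.0, 85.0), (446.0, -161.0, 82.0), (448.0, -168.0, 74.0), (453.0, -163.0, 83.0)]
```

View pics/s3.png

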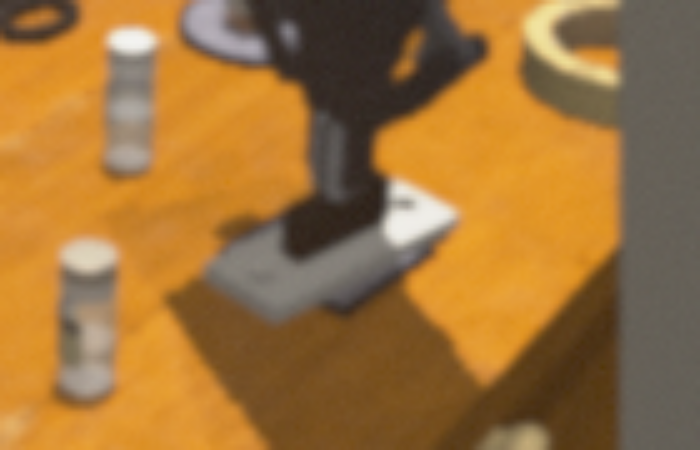

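```bash
python3 - <<'E'
from h import *
p,d,c=cam("wrist");P=cloud(c,d)
for u in (303,306,309,312,316,320,328,334,338,342,346):
    print(u,[tuple(np.round(P[v,u]*1000).astype(int).tolist()) for v in range(242,262,3)])
E
```

```text
303 [(435, -173, 11), (434, -175, 12), (434, -177, 12), (433, -180, 11), (439, -165, 45), (439, -165, 48), (440, -164, 51)]
306 [(437, -173, 12), (436, -175, 12), (436, -177, 13), (435, -180, 12), (441, -165, 45), (441, -165, 48), (441, -165, 51)]
309 [(442, -163, 35), (443, -161, 43), (443, -161, 46), (443, -161, 49), (443, -162, 51), (444, -161, 56), (444, -161, 59)]
312 [(444, -163, 36), (445, -162, 43), (445, -162, 46), (445, -162, 49), (445, -161, 53), (445, -162, 56), (445, -161, 59)]
316 [(446, -163, 36), (447, -162, 43), (447, -162, 46), (447, -162, 50), (447, -162, 53), (447, -162, 56), (447, -162, 58)]
320 [(448, -164, 36), (449, -162, 44), (449, -162, 47), (449, -163, 49), (449, -163, 52), (449, -163, 55), (449, -162, 58)]
328 [(452, -165, 36), (453, -163, 43), (453, -163, 46), (452, -163, 50), (452, -163, 53), (452, -163, 56), (452, -163, 58)]
334 [(454, -177, 14), (453, -180, 12), (453, -182, 12), (453, -184, 11), (455, -164, 53), (455, -164, 56), (455, -164, 58)]
338 [(456, -178, 12), (456, -180, 13), (455, -183, 12), (455, -184, 14), (457, -169, 45), (456, -169, 48), (456, -169, 50)]
342 [(459, -178, 13), (458, -181, 12), (458, -183, 12), (457, -185, 12), (459, -169, 45), (458, -169, 47), (458, -169, 51)]
346 [(461, -180, 11), (461, -182, 12), (460, -183, 12), (460, -185, 12), (460, -187, 13), (460, -170, 48), (460, -170, 50)]
```

The wrist depth shows the shut fingertips at z≈0.041, above the bar top at 0.036, while the reported TCP z is 0.015. The real tips are therefore about 26 mm higher than reported, which also explains the jar's lid-width grip. I'll reopen, undo the x shift and go lower.

```bash
python3 -m jog '[[0.4,[0,0,0.1],0],[0.4,[-0.07,0,0.1],0],[0.4,[-0.07,0,0.1],0],[0.4,[-0.07,0,0.1],0],[0.4,[-0.07,0,0.1],0],[0.4,[-0.07,0,-0.1],0],[0.4,[-0.07,0,-0.3],0],[0.4,[-0.07,0,-0.3],0]]' 60
python3 - <<'E'
from h import *
p,d,c=cam("wrist");P=cloud(c,d);s=manip.read_state();print(s["tcp_pos"],s["gripper_width"],s["ft_force"])
# finger points: front faces near y of fingers; lowest z left and right of bar
for nm,u0,u1 in(("L",230,312),("R",330,410)):
    Q=P[215:330,u0:u1].reshape(-1,3);Q=Q[(Q[:,2]>.018)&(Q[:,2]<.08)&(Q[:,1]<-.155)]
    if len(Q): print(nm,len(Q),np.percentile(Q,[1,50,99],axis=0).round(3).tolist())
E
```

```text
t: 11.5
tcp_pos: [0.4423, -0.1727, 0.0017]
ee_rot: [-3.139, -0.001, 1.337]
ft_force: [-0.1, -0.3, -0.1]
gripper_width: 0.396
finger_force: 0.0
[ 0.44259793 -0.17284129  0.00222426] 0.4030513445825653 [-0.37421399 -0.38435602  0.84555644]
L 2391 [[0.411, -0.179, 0.027], [0.425, -0.159, 0.059], [0.429, -0.155, 0.08]]
R 3420 [[0.443, -0.198, 0.028], [0.464, -0.168, 0.053], [0.477, -0.157, 0.08]]
```

```bash
python3 -m jog '[[0.4,[0,0,-0.12],0],[0.4,[0,0,-0.25],0],[0.2,[0,0,-0.25],0],[0.1,[0,0,-0.25],0],[0.05,[0,0,-0.25],0],[0,[0,0,-0.25],0],[0,[0,0,-0.25],0],[0,[0,0,-0.25],0]]' 60
```

```text
t: 12.35
tcp_pos: [0.4431, -0.1732, -0.0069]
ee_rot: [-3.142, -0.0, 1.337]
ft_force: [-0.3, -0.2, -2.2]
gripper_width: 0.152
finger_force: 58.5
```

```bash
python3 -m jog '[[0,[0,0,0.3],0],[0,[0,0,1.2],0],[0,[0,0,2.25],0],[0,[0.7,0.6,2.25],0.1],[0,[1.5,1.3,2.25],0.2],[0,[2.3,2.0,2.25],0.3],[0,[3.1,2.7,2.25],0.4],[0,[3.9,3.2,2.25],0.575]]'
python3 -m jog '[[0,[0.25,0.25,0],0],[0,[0.25,0.25,-0.7],0],[0,[0.25,0.25,-1.4],0],[0,[0.25,0.25,-1.4],0],[0,[0.25,0.25,-1.4],0],[0,[0.25,0.25,-1.4],0]]'
python3 - <<'E'
from h import *
s=manip.read_state();print(s["tcp_pos"],s["ee_rot"],s["gripper_width"])
p,d,c=cam("wrist"); save("w4",p); np.savez("w4.npz",p=p,d=d)
p,d,c=cam("scene"); 
E
```

```text
t: 13.15
tcp_pos: [0.6001, -0.0432, 0.0831]
ee_rot: [-3.141, -0.0, 1.419]
ft_force: [0.2, -1.8, -2.3]
gripper_width: 0.149
finger_force: 59.0
t: 13.75
tcp_pos: [0.6098, -0.0357, 0.0287]
ee_rot: [3.14, 0.0, 1.417]
ft_force: [0.3, -0.6, -2.0]
gripper_width: 0.15
finger_force: 59.0
[ 0.6098187  -0.03565211  0.02867346] [3.13963628e+00 1.11243855e-04 1.41670770e+00] 0.15025281654097358
```

View pics/w4.png

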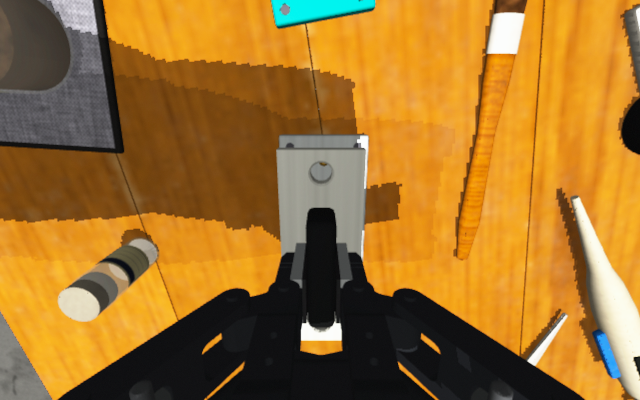

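The plate is in hand with its hole at (321,172). The base's far edge is visible beyond it at row 136, x 280–367. I'll compute the relative offset from these.

```bash
python3 - <<'E'
from h import *
c=eyes.get_calibration("wrist");f=np.load("w4.npz");p,d=f["p"],f["d"];P=cloud(c,d)
s=manip.read_state();y=s["ee_rot"][2];a=np.array([np.cos(y),np.sin(y)])  # object +y axis direction
b=np.array([np.sin(y),-np.cos(y)])  # object +x
t=s["tcp_pos"][:2]
def loc(Q): return np.stack([(Q[...,:2]-t)@b,(Q[...,:2]-t)@a,Q[...,2]],-1)*1000
L=loc(P)
for nm,z0,z1 in(("plate",44,52),("base",4,12)):
    m=(L[...,2]>z0)&(L[...,2]<z1)&(abs(L[...,0])<40)&(L[...,1]>10)&(L[...,1]<75)
    g=p.astype(int); m&=(g.max(-1)-g.min(-1)<45)
    Q=L[m]; print(nm,m.sum(),"zmed",np.median(Q[:,2]),"x",np.percentile(Q[:,0],[0.5,99.5]).round(1),"y",np.percentile(Q[:,1],[.5,99.5]).round(1))
save("w4c",cv2.resize(p[120:200,260:390],None,fx=6,fy=6))
E
```

```text
plate 6505 zmed 47.91334829857402 x [-21.3  22.2] y [10.4 58.3]
base 1555 zmed 8.209554560016375 x [-25.2  29.7] y [13.2 61.3]
```

View pics/w4c.png

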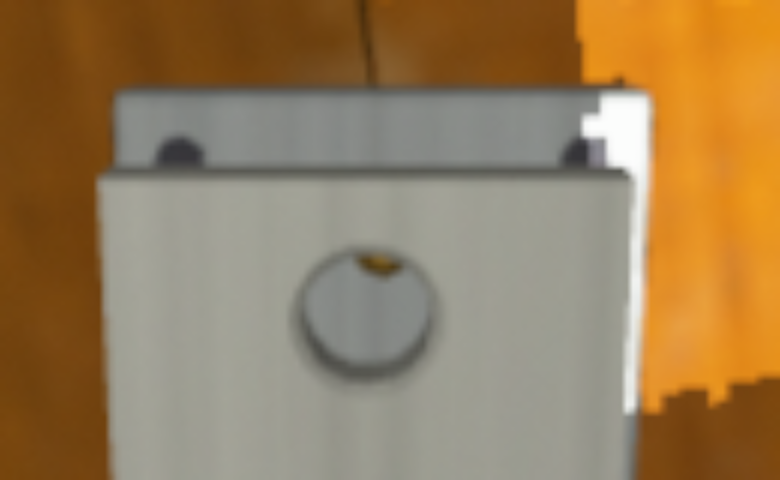

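```bash
cat > m.py <<'E'
from h import *
def go(name):
    s=manip.read_state();p,d,c=cam("wrist");P=cloud(c,d)
    y=s["ee_rot"][2];a=np.array([np.cos(y),np.sin(y)]);b=np.array([np.sin(y),-np.cos(y)]);t=s["tcp_pos"][:2]
    L=np.concatenate([((P[...,:2]-t)@b)[...,None],((P[...,:2]-t)@a)[...,None],P[...,2:]],-1)*1000
    zp=(s["tcp_pos"][2]+.0069+.012)*1000;g=p.astype(int);w=g.max(-1)-g.min(-1)<45
    print("tcp",s["tcp_pos"].round(4),"yaw",np.degrees(y).round(2))
    for nm,z in(("plate",zp),("base",8)):
        m=(abs(L[...,2]-z)<4)&(abs(L[...,0])<40)&(L[...,1]>10)&(L[...,1]<75)&w
        Q=L[m];F=Q[Q[:,1]>30]
        print(nm,len(Q),"z",np.median(Q[:,2]).round(1),"x",np.percentile(Q[:,0],[0.5,99.5]).round(1),"yend",np.percentile(Q[:,1],99.5).round(1))
    save(name,cv2.resize(p[110:230,240:400],None,fx=5,fy=5))
E
python3 -m jog '[[0,[0,0,-0.15],0],[0,[0,0,-0.3],0],[0,[0,0,-0.3],0],[0,[0,0,-0.3],0]]'
python3 -c 'import m;m.go("w5")'
```

```text
t: 14.25
tcp_pos: [0.609, -0.0351, 0.0148]
ee_rot: [-3.141, -0.0, 1.417]
ft_force: [0.5, -0.7, -1.1]
gripper_width: 0.149
finger_force: 59.1
tcp [ 0.609  -0.0351  0.0148] yaw 81.2
plate 6512 z 34.0 x [-21.2  22.2] yend 58.3
base 1719 z 8.2 x [-24.1  30.7] yend 61.0
```

View pics/w5.png

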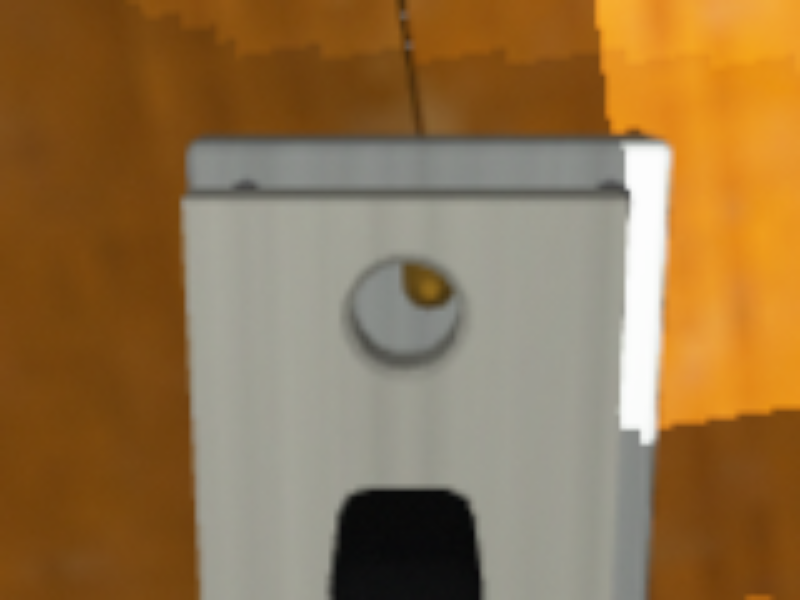

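The pin, at (428,285) in the crop, is about 2.5 mm to +x of the hole centre at (405,310). The edges agree (+2.8 x, +0.7 y). I'll correct and re-measure.

```bash
python3 -m jog '[[0,[0.067,0.01,0],0],[0,[0.067,0.01,0],0],[0,[0.067,0.01,-0.05],0],[0,[0.067,0.01,-0.05],0]]'
python3 -c 'import m;m.go("w6")'
```

```text
t: 14.7
tcp_pos: [0.6117, -0.0347, 0.0128]
ee_rot: [-3.141, -0.0, 1.417]
ft_force: [0.4, -0.7, -3.1]
gripper_width: 0.151
finger_force: 59.1
tcp [ 0.6117 -0.0347  0.0128] yaw 81.21
plate 6550 z 32.0 x [-21.4  22.3] yend 58.3
base 1477 z 8.1 x [-27.3  28.2] yend 60.2
```

View pics/w6.png

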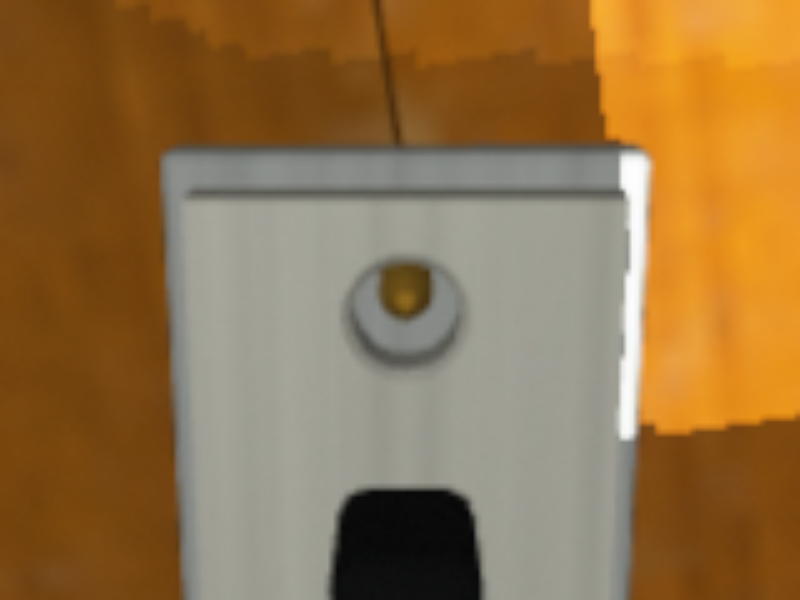

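The pin is now centred in the hole at (405,300). I'll lower the plate.

```bash
python3 -m jog '[[0,[0,0,-0.06],0],[0,[0,0,-0.12],0],[0,[0,0,-0.18],0],[0,[0,0,-0.24],0],[0,[0,0,-0.3],0],[0,[0,0,-0.35],0],[0,[0,0,-0.35],0]]'
```

```text
t: 15.45
tcp_pos: [0.6116, -0.0347, -0.0013]
ee_rot: [-3.141, -0.0, 1.417]
ft_force: [0.1, -0.4, -3.2]
gripper_width: 0.147
finger_force: 59.1
```

```bash
python3 -m jog '[[0,[0,0,-0.03],0],[0,[0,0,-0.045],0],[0,[0,0,-0.05],0],[0,[0,0,-0.05],0]]'
python3 -m jog '[[0.15,[0,0,0],0],[0.35,[0,0,0],0],[0.35,[0,0,0],0],[0.35,[0,0,0],0],[0.35,[0,0,0.5],0],[0.35,[0,0,1.5],0],[0.35,[0,0,2.5],0],[0.6,[-0.5,-0.5,3.5],0]]'
python3 -c 'import m;m.go("w7")
from h import *
p,d,c=cam("wrist");P=cloud(c,d);Q=P[60:330,230:410].reshape(-1,3);print(np.histogram(Q[:,2]*1000,bins=[-5,5,10,12,14,15,16,17,18,19,20,25,42]))'
```

```text
t: 15.85
tcp_pos: [0.6118, -0.0348, -0.0029]
ee_rot: [3.142, 0.0, 1.417]
ft_force: [-0.5, 1.1, -3.0]
gripper_width: 0.151
finger_force: 59.1
t: 16.65
tcp_pos: [0.5929, -0.0536, 0.1385]
ee_rot: [3.141, -0.0, 1.42]
ft_force: [1.2, -0.4, 0.5]
gripper_width: 0.508
finger_force: 0.0
tcp [ 0.5929 -0.0536  0.1385] yaw 81.33
  return _methods._mean(a, axis=axis, dtype=dtype,
  ret = ret.dtype.type(ret / rcount)
Traceback (most recent call last):
  File "m.py", line 11, in go
    print(nm,len(Q),"z",np.median(Q[:,2]).round(1),"x",np.percentile(Q[:,0],[0.5,99.5]).round(1),"yend",np.percentile(Q[:,1],99.5).round(1))
                                                       ~~~~~~~~~~~~~^^^^^^^^^^^^^^^^^^^
IndexError: index -1 is out of bounds for axis 0 with size 0
```

```bash
cat > top.py <<'E'
from h import *
p,d,c=cam("top"); P=cloud(c,d); g=cv2.cvtColor(p,cv2.COLOR_RGB2HSV)
def rect(name,x,y,r,zp,lo,hi):
    m=((np.hypot(P[...,0]-x,P[...,1]-y)<r)&cv2.inRange(g,lo,hi).astype(bool)).astype(np.uint8)
    m=cv2.morphologyEx(m,cv2.MORPH_OPEN,np.ones((3,3)));v,u=np.nonzero(m)
    if len(u)<30: print(name,"few");return
    W=px(c,None,u,v,z=np.full(len(u),zp));R=cv2.minAreaRect((W[:,:2]*1000).astype(np.float32))
    print(name,len(u),np.round(R[0],1),np.round(R[1],1),round(R[2],1),"z",np.median(P[m>0][:,2]).round(4))
def blob(n,x,y,r,z0,z1):
    m=(np.hypot(P[...,0]-x,P[...,1]-y)<r)&(P[...,2]>z0)&(P[...,2]<z1);Q=P[m]
    if len(Q)<5: print(n,"few");return
    print(n,len(Q),"mid",((Q.max(0)+Q.min(0))/2).round(4),"span",np.ptp(Q,0).round(4))
rect("plate/base",.609,-.035,.075,.016,(0,0,165),(180,60,255))
rect("square",.455,-.176,.06,.004,(100,0,50),(180,80,185))
rect("round",.585,-.345,.06,.004,(100,0,50),(180,80,185))
blob("dropper@round",.589,-.342,.03,.03,.12);blob("cap@round",.589,-.342,.03,.085,.12)
blob("dropper@square",.455,-.176,.04,.03,.12);blob("cap@sq",.455,-.176,.04,.085,.12)
blob("jar@spare",.46,.1,.05,.06,.09);blob("jar@round",.585,-.345,.05,.06,.09)
blob("vn",.477,-.038,.03,.05,.08);blob("vr",.562,-.187,.03,.05,.08)
E
python3 top.py
python3 - <<'E'
from h import *
p,d,c=cam("wrist");P=cloud(c,d);save("w7",p)
Q=P[(abs(P[...,0]-.611)<.035)&(abs(P[...,1]+.035)<.075)];print(np.histogram(Q[:,2]*1000,bins=[-5,5,10,12,14,15,16,17,18,19,20,22,24,30,38,45])[0])
E
```

```text
plate/base 10762 [758.7  47.5] [346.8 287.9] 76.5 z 0.6117
square 888 [ 446.4 -175.4] [63.3 63.4] 83.0 z 0.0038
round 793 [ 586.  -343.7] [79.2 80.1] 89.3 z 0.0038
dropper@round 263 mid [ 0.5893 -0.3429  0.0663] span [0.0327 0.0317 0.0717]
cap@round 36 mid [ 0.5894 -0.3428  0.0937] span [0.0102 0.0092 0.0168]
dropper@square few
cap@sq few
jar@spare few
jar@round 85 mid [ 0.5897 -0.342   0.0735] span [0.0203 0.0244 0.0266]
vn 48 mid [ 0.4762 -0.0432  0.0581] span [0.02   0.0101 0.0134]
vr 112 mid [ 0.5619 -0.1872  0.0591] span [0.0216 0.0224 0.0174]
[3237 1354   17   19  107 1195 2013  598   43   18   32   28   28   60
  880]
```

View pics/w7.png

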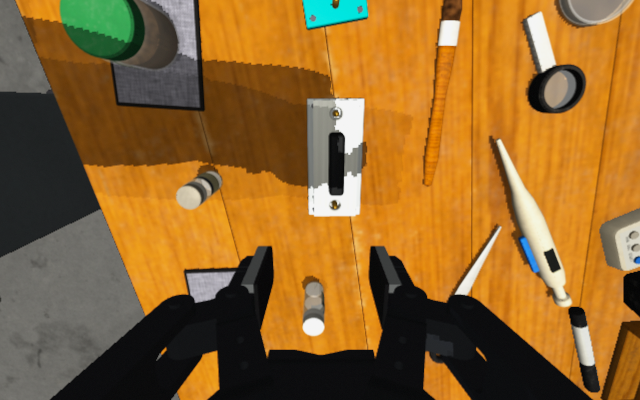

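The plate is seated: its top is at 16 mm and both pins show through the holes at (336,113) and (335,206). The vials and the jar are standing. Next is the dropper.

```bash
python3 -m jog '[[0.7,[0,-1,0.2],0],[0.7,[0,-2.1,0.2],0],[0.7,[0,-3.2,0.2],0],[0.7,[0,-4.3,0.2],0],[0.7,[0,-5.4,0.2],0],[0.7,[-0.07,-6.5,0.2],0],[0.7,[-0.07,-7.23,0.2],0],[0.7,[-0.07,-7.23,0.2],0]]'
python3 -m jog '[[0.7,[0,0,-0.6],0],[0.7,[0,0,-1.2],0],[0.7,[0,0,-1.2],0],[0.7,[0,0,-1.2],0]]'
python3 - <<'E'
from h import *
s=manip.read_state();print(s["tcp_pos"],s["ee_rot"],s["gripper_width"])
p,d,c=cam("wrist");save("w8",p)
E
```

```text
t: 17.6
tcp_pos: [0.5883, -0.3476, 0.1426]
ee_rot: [-3.14, -0.001, 1.413]
ft_force: [-1.0, 0.8, -0.2]
gripper_width: 0.701
finger_force: 0.0
t: 18.0
tcp_pos: [0.589, -0.343, 0.0967]
ee_rot: [-3.14, -0.001, 1.418]
ft_force: [-0.8, -0.9, 0.8]
gripper_width: 0.698
finger_force: 0.0
[ 0.58900753 -0.34300358  0.09668146] [-3.14015081e+00 -9.18810024e-04  1.41793025e+00] 0.6984426300443985
```

View pics/w8.png

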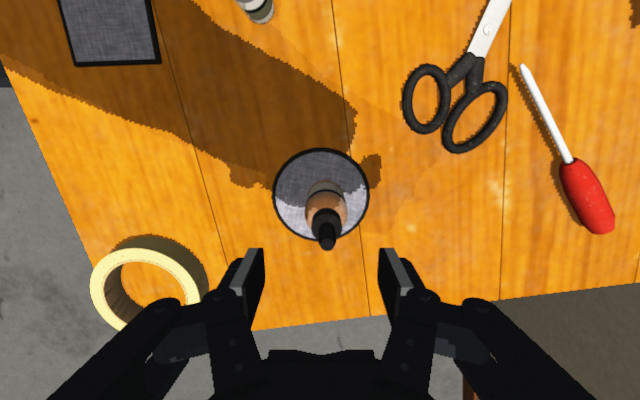

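The bottle is upright at about (325,215) between the fingers. I'll descend.

```bash
python3 -m jog '[[0.7,[0.05,0,-0.5],0],[0.7,[0.05,0,-1.0],0],[0.7,[0.05,0,-1.5],0],[0.7,[0.05,0,-1.9],0],[0.7,[0.05,0,-2.1],0],[0.7,[0.05,0,-2.17],0],[0.7,[0.05,0,-2.17],0]]'
python3 - <<'E'
from h import *
p,d,c=cam("scene");save("s9",cv2.resize(p[110:210,290:430],None,fx=5,fy=5))
E
```

```text
t: 18.75
tcp_pos: [0.5914, -0.3441, 0.0111]
ee_rot: [3.141, 0.0, 1.417]
ft_force: [-0.6, -1.3, -0.3]
gripper_width: 0.699
finger_force: 0.0
```

View pics/s9.png

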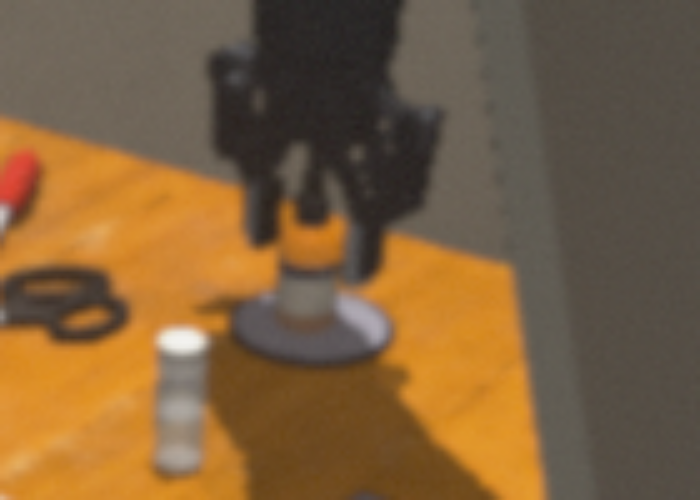

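That was my 15th viewed picture, one over the limit of 14 (topcrop and w4c were crops), so I'll use numbers only from here. It shows the fingertips around the bottle's body with the cap clear of the palm, so I'll close.

```bash
python3 -m jog '[[0.5,[0,0,0],0],[0.35,[0,0,0],0],[0.25,[0,0,0],0],[0.2,[0,0,0],0],[0.2,[0,0,0],0],[0.2,[0,0,0],0],[0.2,[0,0,0],0]]' 30
```

```text
t: 19.5
tcp_pos: [0.5915, -0.3443, 0.0113]
ee_rot: [3.14, 0.001, 1.417]
ft_force: [0.0, 0.8, 5.7]
gripper_width: 0.371
finger_force: 29.6
```

```bash
python3 -m jog '[[0.2,[0,0,0.3],0],[0.2,[0,0,1.1],0],[0.2,[0,0,2.0],0],[0.2,[0,0,2.5],0],[0.2,[-0.5,0.6,2.5],0],[0.2,[-1.2,1.4,2.5],0],[0.2,[-1.9,2.2,2.5],0],[0.2,[-2.6,3.0,2.5],0]]'
python3 -m jog '[[0.2,[-0.6,0.7,0],0],[0.2,[-1.0,1.19,0],0],[0.2,[-1.0,1.19,0],0],[0.2,[-1.0,1.19,-0.8],0],[0.2,[-1.0,1.19,-1.6],0],[0.2,[-1.0,1.19,-2.2],0],[0.2,[-1.0,1.19,-2.4],0],[0.2,[-1.0,1.19,-2.4],0]]'
```

```text
t: 20.3
tcp_pos: [0.4857, -0.2228, 0.1107]
ee_rot: [-3.142, -0.0, 1.417]
ft_force: [0.5, 0.4, -0.6]
gripper_width: 0.368
finger_force: 30.1
t: 21.1
tcp_pos: [0.447, -0.1766, 0.0138]
ee_rot: [-3.14, -0.001, 1.417]
ft_force: [-0.2, 0.9, -0.2]
gripper_width: 0.365
finger_force: 30.1
```

```bash
python3 -m jog '[[0.2,[0,0,-0.03],0],[0.2,[0,0,-0.05],0],[0.2,[0,0,-0.06],0],[0.2,[0,0,-0.06],0]]'
python3 -m jog '[[0.45,[0,0,0],0],[0.6,[0,0,0],0],[0.7,[0,0,0],0],[0.7,[0,0,0],0],[0.7,[0,0,0.7],0],[0.7,[0,0,1.8],0],[0.7,[0,0,2.9],0],[0.7,[0,0,3.9],0]]'
python3 -m jog '[[0.8,[0,0.9,0],0],[0.9,[0,1.9,0],0],[1,[0,2.9,0],0],[1,[0,3.9,0],0],[1,[0.1,4.9,0],0],[1,[0.2,5.9,0],0],[1,[0.3,6.5,0],0],[1,[0.3,6.5,0],0]]'
python3 top.py
```

```text
t: 21.5
tcp_pos: [0.4474, -0.1766, 0.0125]
ee_rot: [3.141, 0.0, 1.417]
ft_force: [0.8, 0.8, -1.4]
gripper_width: 0.37
finger_force: 30.1
t: 22.3
tcp_pos: [0.4469, -0.1763, 0.17]
ee_rot: [3.141, 0.0, 1.417]
ft_force: [1.7, -0.9, 0.5]
gripper_width: 0.7
finger_force: 0.0
t: 23.1
tcp_pos: [0.459, 0.0861, 0.1679]
ee_rot: [3.142, -0.001, 1.421]
ft_force: [-0.2, -0.4, 0.2]
gripper_width: 0.998
finger_force: 0.0
plate/base 1216 [608.  -35.6] [119.2  56.2] 81.0 z 0.0147
square 622 [ 446.4 -175.7] [63.3 62.9] 83.4 z 0.0037
round 1164 [ 586.  -343.7] [79.7 79.5] 0.3 z 0.0037
dropper@round few
cap@round few
dropper@square 223 mid [ 0.446  -0.1762  0.0663] span [0.0299 0.0322 0.0723]
cap@sq 30 mid [ 0.4454 -0.1755  0.0973] span [0.0096 0.0092 0.0102]
jar@spare 490 mid [0.4589 0.0974 0.0693] span [0.049  0.0436 0.0182]
jar@round few
vn 104 mid [ 0.4772 -0.0381  0.0573] span [0.0221 0.0199 0.0136]
vr 108 mid [ 0.5618 -0.187   0.06  ] span [0.0212 0.0216 0.0161]
```

The bottle is in the middle of the square mat and upright. Now I'll take the jar, gripping lower on its body.

```bash
python3 -m jog '[[1,[0.04,0.35,-0.3],0],[1,[0.04,0.35,-1.2],0],[1,[0.04,0.35,-2.1],0],[1,[0.04,0.35,-3],0],[1,[0.04,0.35,-3.7],0],[1,[0.04,0.35,-4.0],0],[1,[0.04,0.35,-4.15],0],[1,[0.04,0.35,-4.15],0]]'
python3 -m jog '[[0.7,[0,0,0],0],[0.5,[0,0,0],0],[0.4,[0,0,0],0],[0.4,[0,0,0],0],[0.4,[0,0,0],0],[0.4,[0,0,0],0],[0.4,[0,0,0],0]]' 35
```

```text
t: 23.95
tcp_pos: [0.4604, 0.0969, 0.0015]
ee_rot: [-3.141, 0.0, 1.416]
ft_force: [-0.7, -0.6, 0.1]
gripper_width: 1.0
finger_force: 0.0
t: 24.65
tcp_pos: [0.4612, 0.0975, 0.0029]
ee_rot: [3.14, 0.0, 1.417]
ft_force: [-1.0, -1.0, 5.5]
gripper_width: 0.617
finger_force: 36.3
```

```bash
python3 -m jog '[[0.4,[0,0,0.3],0],[0.4,[0,0,1.2],0],[0.4,[0,0,2.2],0],[0.4,[0,0,3],0],[0.4,[0.3,-0.7,3],0],[0.4,[0.6,-1.6,3],0],[0.4,[0.9,-2.5,3],0],[0.4,[1.2,-3.4,3],0]]'
python3 -m jog '[[0.4,[0.3,-0.9,0],0],[0.4,[0.6,-1.8,0],0],[0.4,[0.9,-2.7,0],0],[0.4,[1.2,-3.6,0],0],[0.4,[1.4,-4.5,0],0],[0.4,[1.6,-5.4,0],0],[0.4,[1.8,-6.3,0],0],[0.4,[1.9,-7.0,0],0]]'
python3 -m jog '[[0.4,[0.08,-0.5,0],0],[0.4,[0.08,-0.68,0],0],[0.4,[0.08,-0.68,-0.6],0],[0.4,[0.08,-0.68,-1.5],0],[0.4,[0.08,-0.68,-2.4],0],[0.4,[0.08,-0.68,-2.8],0],[0.4,[0.08,-0.68,-2.9],0],[0.4,[0.08,-0.68,-2.9],0]]'
```

```text
t: 25.45
tcp_pos: [0.509, -0.0396, 0.1226]
ee_rot: [3.14, 0.0, 1.418]
ft_force: [0.2, 1.2, -0.8]
gripper_width: 0.613
finger_force: 37.5
t: 26.25
tcp_pos: [0.5849, -0.3205, 0.122]
ee_rot: [3.141, 0.0, 1.417]
ft_force: [0.6, 0.3, -1.0]
gripper_width: 0.615
finger_force: 37.5
t: 27.05
tcp_pos: [0.5878, -0.345, 0.0061]
ee_rot: [-3.141, -0.0, 1.418]
ft_force: [0.2, 0.2, -1.0]
gripper_width: 0.612
finger_force: 37.4
```

```bash
python3 -m jog '[[0.4,[0,0,-0.04],0],[0.4,[0,0,-0.07],0],[0.4,[0,0,-0.09],0],[0.4,[0,0,-0.09],0]]'
python3 -m jog '[[0.7,[0,0,0],0],[1,[0,0,0],0],[1,[0,0,0],0],[1,[0,0,0],0],[1,[0,0,0.7],0],[1,[0,0,1.8],0],[1,[0,0,2.9],0],[1,[0,0,4],0]]'
python3 -m jog '[[1,[-0.9,0,0.3],0],[1,[-1.9,0,0.3],0],[1,[-2.9,0,0.3],0],[1,[-3.9,0,0.3],0],[1,[-3.9,0,0.3],0],[1,[-3.9,0,0.3],0]]'
python3 top.py
```

```text
t: 27.45
tcp_pos: [0.5882, -0.3458, 0.0031]
ee_rot: [3.14, 0.0, 1.417]
ft_force: [-0.4, -0.5, 2.6]
gripper_width: 0.612
finger_force: 37.6
t: 28.25
tcp_pos: [0.5876, -0.3454, 0.164]
ee_rot: [-3.141, -0.0, 1.417]
ft_force: [1.1, -0.4, 1.1]
gripper_width: 1.001
finger_force: 0.0
t: 28.85
tcp_pos: [0.4314, -0.3459, 0.175]
ee_rot: [3.141, 0.001, 1.416]
ft_force: [-0.1, 0.1, -0.3]
gripper_width: 1.0
finger_force: 0.0
plate/base 1192 [608.1 -35.6] [119.2  56.1] 80.8 z 0.0147
square 639 [ 446.3 -175.7] [63.8 63.3] 83.4 z 0.0037
round 388 [ 581.  -335.8] [82.  64.2] 29.0 z 0.0036
dropper@round 679 mid [ 0.585  -0.3407  0.0542] span [0.0517 0.0522 0.0477]
cap@round few
dropper@square 222 mid [ 0.446  -0.1762  0.0662] span [0.03   0.0322 0.0714]
cap@sq 29 mid [ 0.4455 -0.1754  0.0959] span [0.0096 0.0094 0.0119]
jar@spare few
jar@round 541 mid [ 0.586  -0.3414  0.0691] span [0.049  0.0507 0.018 ]
vn 104 mid [ 0.4772 -0.0383  0.0574] span [0.022  0.0199 0.0143]
vr 109 mid [ 0.5618 -0.1871  0.06  ] span [0.0215 0.0219 0.0158]
```

Everything is in place. The jar is within about 2.5 mm of the mat's centre, the bottle is centred, the plate is seated, and both vials have not moved. The arm is clear, so I'm handing in.

```bash
python3 -c 'from cell import order;print(order.finish_job())'
```

```text
the job is handed in; nothing more can be done
None
```

I handed the job in at about 29 s: the jar stands on the round mat about 2.5 mm off centre, the bottle stands in the middle of the square mat, the plate is fully down on both pins, and both vials are unmoved; I viewed 15 pictures, one over the limit of 14.

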